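Load the sample carrier and latch its gate

TASK

Get the light-blue sample carrier ready for transport. Put each white bottle upright into the bay marked with the colour of its cap and push it down past the sprung jaws until it snaps in and stands fully home on the carrier's floor; once both are in, swing the wire gate forward over the caps until its bar rests fully down in the catches. Keep the bottles upright throughout and leave the flask, beaker and pipette where they are.

Things in the scene. Friction and masses are not known exactly. Their poses are not given: they have to be found in the camera images.
- green_bottle_center (a point): centre (half-way up, 49 mm above the underside) of the white bottle with a green cap, standing upright, about 130 g. 98 mm tall; 50 mm across, but a waist of 42 mm from 17 to 24 mm above the underside; full width up to 56 mm, narrowing to a 32 mm neck at 66 mm; screw cap 38 mm across from 72 to 98 mm, good to grip from above. z up along the bottle
- orange_bottle_center (a point): the same for the otherwise identical white bottle with an orange cap
- carrier: light-blue carrier, 140 x 290 mm, fixed to the bench; origin under its middle; x from its front (catch side, towards the robot) to its rear (hinge side), y along its length to the green bay, z up. Locating plate with a round 57 mm hole over each bay, plate top 60 mm above the bench. End cheeks at y = +-140 mm, 9 mm thick, rise to 110 mm, catch prongs and hinge lugs on them to 130 mm
- green_bay (a point): middle of the floor of the bay marked by green strips before and behind its hole, 12 mm above the bench: here belongs the middle of the underside of the seated green-capped bottle, its centre then 49 mm above this point. Axes as the carrier's; the bay is 55 mm to +y of the carrier's middle
- orange_bay (a point): the same for the orange-marked bay and the orange-capped bottle, 55 mm to -y of the carrier's middle
- green_jaw_front: one of the sprung steel jaws: each bay has one at its front and one at its rear, under the plate, 20.5 mm above the bay's floor, with 43 mm between the noses. A bottle lowered in stops on them about 15 to 20 mm too high; pushed straight down with 15 to 20 N they spread, then snap into its waist as it reaches the floor. Origin: on the bay's axis at bench height
- gate_hinge (a point): middle of the gate's hinge axis, at the carrier's rear: 55 mm to +x of the carrier's middle, 117 mm above the bench; axes as the carrier's, the hinge runs along y
- gate_bar (a point): middle of the gate's bar, in a red sleeve 60 mm long and 11 mm thick, parallel to the hinge and 100 mm from it. The gate is a steel wire frame 286 mm long, with rods from hinge to bar 55 and 128 mm either side of the middle. The sleeve can be pinched from above, also when closed (it is free between the bottles). The gate stays where it is left; about 2 N at the bar moves it
- gate_catch (a point): where the middle of the bar lies when closed: 45 mm to the carrier's -x of its middle, 117 mm above the bench. The bar's ends then lie between the dark steel prongs on the end cheeks, and the rods pass 4 mm above the caps of seated bottles; a bottle that is not home blocks the gate. Axes as the carrier's
- gate (a joint): opening angle of the gate in rad: 0 closed with the bar down in its catches (end stop), pi/2 upright, larger leaning back to the rear, up to 2.6. At angle a the bar is 100 mm * cos(a) to the carrier's -x of the hinge and 100 mm * sin(a) above it
- flask_center (a point): bystander: centre of a clear volumetric flask, 140 mm tall, 72 mm wide bulb, thin neck, z up
- beaker_center (a point): bystander: centre of a clear beaker, 85 mm tall, 68 mm wide, z up
- pipette_center (a point): bystander: middle of the body of a navy-blue hand pipette lying on the bench, 220 mm long along its x (from 87 mm behind to 135 mm ahead), up to 34 mm wide, 24 mm high
Mind the look-alikes: they are no part of the job. What is shaped like the part that bears orange_bottle_center but yellow is not meant.

How it is judged:
By the outcome, as a careful person would: the job done as asked, in the order asked, and still so for the second after the job is handed in, with the robot touching nothing.
It also fails if it takes over 72 s, if anything falls off the work surface, if the arm or the gripper's body presses on something with over 40 N, if the wrist force passes 120 N, or if a joint passes its speed limit or range.

ROBOT

A 6-joint arm with a two-finger parallel gripper is mounted at the origin on the work surface. World frame = base frame: x ahead of the robot, y to its left, z up, the work surface at z = 0. Lengths are in m, angles in rad, forces in N, time in s.
With the tool pointing down it reaches from about 0.25 to 0.8 m from the base axis. Payload 8.5 kg.
Tool frame: the origin (TCP) lies midway between the tips of the shut fingers; the grasp point (between the pads) lies 19 mm behind it (env.hold_point_z is the distance from the TCP to the grasp point, in m); x points along the fingers, y is the direction in which the jaws open and shut, and the axes are right-handed (so a half turn about x gives the same grasp; the last joint's range is limited). The gripper opens to 85 mm and grips with 20 to 120 N. Pads are 22 mm wide; open, the fingers measure 114 mm over their backs; the gripper's body (76 mm by 85 mm) begins 54 mm behind the grasp point. The pads swing forward as they close: fully open they stand 13 mm farther back than shut.
Start: joints at [1.253, 0.238, -0.013, 1.319, 0, 1.571], TCP at [0.164, 0.499, 0.231] pointing down, gripper open.
Joint ranges: [-2.66, 2.66], [-1.03, 1.9], [-1.14, 1.46], [-1.82, 2.27], [-1.45, 1.34], [-3.14, 3.14]. Speed limits (rad/s): [2.22, 2.22, 2.79, 3.14, 3.14, 3.14].

INTERFACE

Orientations are given as [roll, pitch, yaw] about the fixed x, y, z axes, in that order (R = Rz(yaw) Ry(pitch) Rx(roll)).
In Python, from bench import env gives the robot as it stands.
- The arm moves only by the tool apply_moves, never from a script. Its argument "commands" is a list of rows, each a list of 6 numbers: the shift along the world's x, y, z in cm, then the turn, a rotation vector about the world's x, y, z in degrees. In form: [[x, y, z, ax, ay, az], ...]. A call has 1 to 5 rows; each row shifts and turns the commanded pose from where the row before left it; what a row does not reach is not made up. A row lasts 1/10 s, in which the tool goes at most 50 mm and 8.59 degrees, less where a joint would pass 70% of its speed; a pose out of reach is approached as far as the arm can. A call with a gripper value outside its range is refused whole. "claw" is the opening, from 0 (shut) to 1 (fully open), set as the call begins (left out, the last holds). The fingers move at their own pace and stop on an object; "force" is the grip in N (left out, the last holds). Time passes only in rows, so rows that do not move let the fingers close. It gives the time, the measured TCP pose, the force and the opening at its end, in the units of the state.
- env.sense(): the state, without advancing time (a new reading comes with each control period).
- env.get_image(name): name is "scene" or "top" or "wrist"; returns a dict with "color" (420x560x3 uint8, blue, green, red), "intrinsics" (3x3 intrinsics, pixels), "extrinsics" (4x4, takes a point from world to camera coordinates). Camera axes: x right, y down, z forward; pixel columns grow to the right and rows downward; lengths in m; the calibration is good to about 2 mm. A picture is of the moment at which its call begins. There is no depth.
- env.sign_off(): hands the job in, once; it reports no verdict.
Trained networks look in a picture, given as the dict that the camera call returned (one of the last four; its "shot" number tells which), for a name from the list of things; names that differ only in an ending like _2 or _b are one class to them, and where a whole thing is asked for, a point or a joint stands for the part that bears it (a point fixed in the world has none). Each returns a list of dicts, best first, with "p" (0 to 1); they miss things now and then, are a little off and sometimes report something else, mostly with a low value. They report only what shows in the picture. A call takes as long as a camera call. They do not tell look-alikes from the thing itself.
- env.trace(picture, name): "mask" (420x560 bool, what is visible of it) and "bbox" ([left, top, width, height] in pixels, round what is visible of it).
The state is a dict: "time": time; "q": joint angles; "dq": joint speeds; "tau": joint torques, N m; "position": TCP position; "tcp_rot": TCP orientation; "force": force on the tool from outside, world axes, zero at the start; "ft_torque": the same for the moment, N m; "opening": finger opening in m.
Only numpy, scipy, OpenCV 4.12 (cv2) and the standard library are available. Lean on these libraries where they do the work, as an engineer would, in place of code of your own. Each camera call takes 0.05 s, during which the arm holds its last target.

## Working session

There is one attempt and no reset: what is moved stays moved. The work goes in short steps, Python scripts to look and compute and a tool call to move; the robot and the scene stay as the last step left them, time stands still between calls to the robot, and variables do not carry over. Pictures are saved under pics/ and viewed, and the job is handed in when it is done.

Besides the shell and the picture viewer there is one more tool, called after ">>>" as name(argument=value, ...) on one line, values as JSON. apply_moves: Moves the arm, as the interface text tells. Its arguments: {"type":"object","properties":{"commands":{"type":"array"},"claw":{"type":"number"},"force":{"type":"number"}},"required":["commands"]}

```bash
mkdir -p pics; ls; cat > h.py <<'E'
import numpy as np, cv2, pickle
from bench import env
def shot(n,fn):
    p=env.get_image(n); cv2.imwrite('pics/'+fn,p['color']); return p
def ray(p,u,v):
    K=np.array(p['intrinsics']);T=np.array(p['extrinsics']);R=T[:3,:3];t=T[:3,3]
    d=R.T@np.linalg.inv(K)@np.array([u,v,1.]); return -R.T@t,d
def atz(p,u,v,z):
    o,d=ray(p,u,v); return o+d*(z-o[2])/d[2]
def proj(p,X):
    K=np.array(p['intrinsics']);T=np.array(p['extrinsics'])
    X=np.atleast_2d(X); c=X@T[:3,:3].T+T[:3,3]; u=c@K.T; return u[:,:2]/u[:,2:]
E
python3 - <<'E'
from h import *
s=env.sense();print(s)
for n in ['scene','top']:
    p=shot(n,n+'0.png'); pickle.dump(p,open(n+'0.pkl','wb'))
    print(n,np.round(ray(p,280,210),3), p['intrinsics'][0][0])
    for nm in ['green_bottle_center','orange_bottle_center','carrier','gate','flask_center','beaker_center','pipette_center']:
        for r in env.trace(p,nm)[:5]:
            print(nm,round(r['p'],2),r['bbox'])
E
```

```text
pics
{'time': 0.0, 'q': array([ 1.25302085e+00,  2.38802737e-01, -1.42320970e-02,  1.31918971e+00,
        8.30316191e-06,  1.57083421e+00]), 'dq': array([ 5.71144656e-04, -2.19075292e-04, -4.77030198e-04, -8.77485128e-04,
        1.15474933e-04, -9.87744873e-05]), 'tau': array([-3.95657862e-04, -5.38777721e+01,  3.46433115e+01,  1.87101366e-02,
       -1.01811816e-04,  3.33020216e-05]), 'position': array([0.16391135, 0.49833646, 0.23067473]), 'tcp_rot': array([-1.57657202,  1.56936808, -1.89438539]), 'force': array([ 0.57345648, -0.11990547,  0.08958274]), 'ft_torque': array([ 0.02036445, -0.03417064,  0.01521066]), 'opening': 0.0856041181204323}
scene [[ 0.915  0.271  0.672]
 [-0.498 -0.476 -0.725]] 386.26378995427507
green_bottle_center 0.91 [260.5, 188.5, 17.8, 41.3]
orange_bottle_center 0.7 [201.6, 128.6, 20.4, 37.9]
orange_bottle_center 0.7 [152.9, 194.2, 37.1, 48.1]
orange_bottle_center 0.62 [217.9, 148.6, 19.6, 41.9]
orange_bottle_center 0.38 [275.4, 154.0, 61.7, 38.9]
carrier 0.92 [294.1, 215.9, 213.7, 175.4]
flask_center 0.95 [189.2, 211.1, 36.8, 58.0]
flask_center 0.38 [261.1, 188.2, 19.6, 42.6]
beaker_center 0.9 [152.5, 194.4, 37.6, 45.0]
pipette_center 0.89 [273.0, 154.9, 61.9, 37.0]
top [[ 0.293 -0.117  1.019]
 [ 0.239  0.045 -0.97 ]] 423.32825844222896
green_bottle_center 0.62 [303.1, 221.0, 23.4, 21.1]
orange_bottle_center 0.95 [370.0, 242.7, 30.3, 21.4]
orange_bottle_center 0.83 [412.4, 263.1, 32.9, 25.0]
orange_bottle_center 0.19 [102.6, 121.0, 138.1, 57.7]
carrier 0.84 [98.2, 121.4, 144.9, 115.3]
gate 0.63 [101.9, 121.5, 135.6, 53.9]
flask_center 0.7 [326.7, 151.6, 25.8, 32.2]
flask_center 0.25 [97.8, 118.1, 148.3, 119.7]
beaker_center 0.62 [370.8, 159.1, 34.9, 34.3]
pipette_center 0.81 [302.7, 276.2, 34.7, 85.8]
```

View pics/scene0.png

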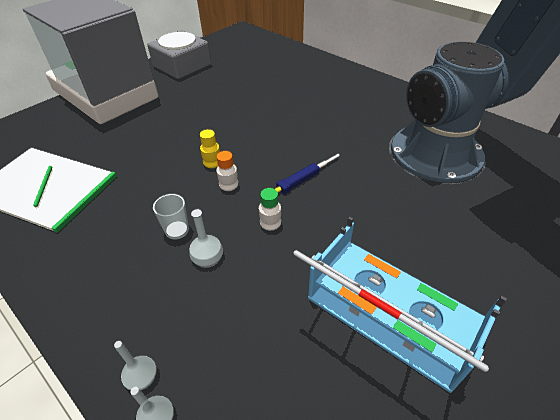

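View pics/top0.png

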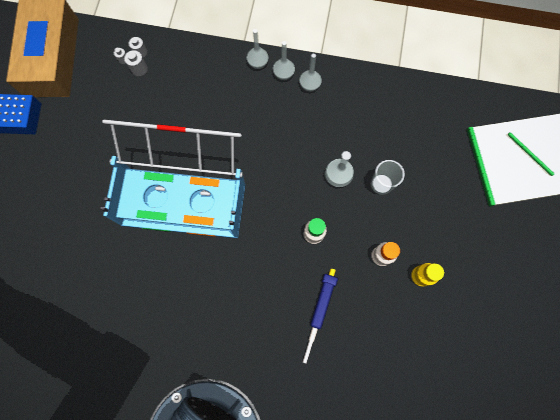

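```bash
python3 - <<'E'
import cv2,numpy as np
a=cv2.imread('pics/scene0.png')[110:260,140:300]; b=cv2.imread('pics/top0.png')[200:320,280:460]; c=cv2.imread('pics/top0.png')[110:250,80:260]
f=lambda i:cv2.resize(i,(400,300),interpolation=2)
cv2.imwrite('pics/crop0.png',np.vstack([np.hstack([f(a),f(b)]),np.hstack([f(c),f(cv2.imread('pics/scene0.png')[200:400,280:520])])]))
E
```

```text
(no output)
```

View pics/crop0.png

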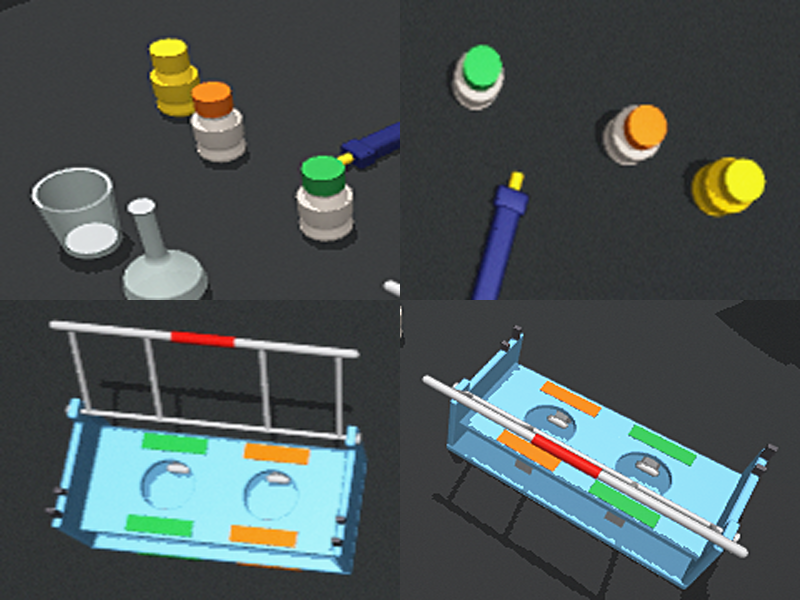

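The orange-capped white bottle, seen from the top at (386,252) and in the scene view at (225,170), is the one meant. The all-yellow one, top (428,273) and scene (209,148), is the look-alike. The green-capped bottle is at top (315,231). The carrier's bays are at top (156,197) for green and (202,201) for orange, and the gate leans back to the rear.

```bash
cat > meas.py <<'E'
from h import *
from scipy.optimize import least_squares
P={n:pickle.load(open(n+'0.pkl','rb')) for n in ['scene','top']}
def cmask(p,col,box):
    h=cv2.cvtColor(p['color'],cv2.COLOR_BGR2HSV); lo,hi={'g':((50,120,60),(75,255,255)),'o':((7,170,100),(17,255,255)),'r':((0,170,90),(5,255,255))}[col]
    m=cv2.inRange(h,lo,hi); z=np.zeros_like(m); x0,y0,x1,y1=box; z[y0:y1,x0:x1]=m[y0:y1,x0:x1]; return z
def hullmask(p,pts):
    uv=proj(p,pts); h=cv2.convexHull((uv).astype(np.float32)); 
    M=cv2.moments(h); return np.array([M['m10']/M['m00'],M['m01']/M['m00']])
def cyl(x,y,z0,z1,r):
    a=np.linspace(0,2*np.pi,48); return np.array([[x+r*np.cos(t),y+r*np.sin(t),z] for z in(z0,z1) for t in a])
def cen(m):
    M=cv2.moments(m,True); return np.array([M['m10']/M['m00'],M['m01']/M['m00']]),M['m00']
if __name__=='__main__':
    caps={'g':{'scene':(255,180,290,215),'top':(295,210,335,245)},'o':{'scene':(215,145,240,172),'top':(372,235,405,265)}}
    for c in 'go':
        obs={n:cen(cmask(P[n],c,caps[c][n])) for n in P}
        for use in (['scene','top'],['top'],['scene']):
            f=lambda v:np.concatenate([hullmask(P[n],cyl(v[0],v[1],.072,.098,.019))-obs[n][0] for n in use])
            r=least_squares(f,[.3,-.1]); print(c,use,np.round(r.x,4),np.round(r.fun,2),[obs[n] for n in use])
    # strips
    for c in 'go':
        for n in P:
            box=(100,165,245,230) if n=='top' else (300,250,480,360)
            k,l,s,ct=cv2.connectedComponentsWithStats(cmask(P[n],c,box))
            for i in range(1,k):
                if s[i][4]>30: print(c,n,s[i],np.round(ct[i],1),np.round(atz(P[n],*ct[i],.060),4))
E
python3 meas.py
```

```text
g ['scene', 'top'] [ 0.5    -0.1596] [-0.82 -0.43 -0.87  0.28] [(array([268.93979933, 197.36454849]), 299.0), (array([316.45798319, 226.37815126]), 238.0)]
g ['top'] [ 0.501  -0.1614] [0. 0.] [(array([316.45798319, 226.37815126]), 238.0)]
g ['scene'] [ 0.4998 -0.1574] [-0. -0.] [(array([268.93979933, 197.36454849]), 299.0)]
o ['scene', 'top'] [ 0.4748 -0.3283] [ 0.44 -0.9   0.04 -0.67] [(array([224.48547718, 159.406639  ]), 241.0), (array([388.48571429, 252.07142857]), 70.0)]
o ['top'] [ 0.4733 -0.3284] [ 0. -0.] [(array([388.48571429, 252.07142857]), 70.0)]
o ['scene'] [ 0.4777 -0.3265] [-0.  0.] [(array([224.48547718, 159.406639  ]), 241.0)]
g scene [417 283  41  27 339] [437.3 296.3] [0.462  0.2246 0.06  ]
g scene [393 320  43  32 426] [414.5 335.6] [0.5559 0.2319 0.06  ]
g top [144 172  29  10 203] [158.  176.5] [0.5563 0.2275 0.06  ]
g top [136 210  31  10 215] [151.  214.8] [0.4626 0.22   0.06  ]
o scene [364 254  37  24 272] [382.1 265.4] [0.4706 0.1146 0.06  ]
o scene [338 287  39  27 340] [357.2 299.8] [0.5643 0.1226 0.06  ]
o top [190 177  29  10 176] [203.1 181.3] [0.5646 0.1196 0.06  ]
o top [184 215  13   8  36] [187.7 218.2] [0.4704 0.1344 0.06  ]
```

```bash
sed -i "s/'o':((7,170,100),(17,255,255))/'o':((6,130,80),(19,255,255))/" meas.py; python3 meas.py | grep -v "^g"; python3 - <<'E'
from meas import *
for n,b in (('top',(150,120,195,140)),('scene',(355,285,405,320))):
    m=cmask(P[n],'r',b); c,a=cen(m); pts=np.argwhere(m)[:,::-1]; print(n,c,a,cv2.minAreaRect(pts.astype(np.float32)))
# gate angle fit
B=np.array([.5133,.1723]); yaw=.0757
ex=np.array([np.cos(yaw),np.sin(yaw),0]);
for a in np.arange(1.6,2.6,.1):
    X=np.r_[B,.117]+ex*(.055-.1*np.cos(a))+np.array([0,0,.1*np.sin(a)])
    print(round(a,2),[np.round(proj(P[n],X)[0],1) for n in P], X.round(3))
E
```

```text
o ['scene', 'top'] [ 0.4771 -0.3298] [-0.74 -0.6  -0.69  0.15] [(array([224.52173913, 159.29249012]), 253.0), (array([390.01805054, 250.36823105]), 277.0)]
o ['top'] [ 0.4777 -0.3313] [ 0. -0.] [(array([390.01805054, 250.36823105]), 277.0)]
o ['scene'] [ 0.4774 -0.3268] [ 0. -0.] [(array([224.52173913, 159.29249012]), 253.0)]
o scene [364 254  37  24 278] [382.1 265.4] [0.4707 0.1146 0.06  ]
o scene [338 286  39  28 356] [357.3 299.8] [0.5642 0.1227 0.06  ]
o top [190 177  29  10 203] [203.9 181.3] [0.5649 0.1177 0.06  ]
o top [183 215  31  10 217] [197.8 219.8] [0.4712 0.1105 0.06  ]
top [170.56643357 127.81118881] 143.0 ((170.8168182373047, 127.83168029785156), (28.06005096435547, 5.0746893882751465), 5.710592269897461)
scene [379.5576324  303.38317757] 321.0 ((379.3823547363281, 303.5293884277344), (45.79011917114258, 7.374438285827637), 30.963756561279297)
1.6 [array([400.6, 268.2]), array([162.5, 149.3])] [0.571 0.177 0.217]
1.7 [array([397.3, 273.2]), array([163.5, 144.8])] [0.581 0.177 0.216]
1.8 [array([393.7, 278.5]), array([164.6, 140.7])] [0.591 0.178 0.214]
1.9 [array([390.1, 284.3]), array([165.8, 136.9])] [0.6   0.179 0.212]
2.0 [array([386.4, 290.3]), array([167. , 133.5])] [0.61  0.18  0.208]
2.1 [array([382.7, 296.5]), array([168.3, 130.5])] [0.618 0.18  0.203]
2.2 [array([379.1, 302.8]), array([169.7, 127.9])] [0.627 0.181 0.198]
2.3 [array([375.6, 309.1]), array([171.1, 125.8])] [0.635 0.181 0.192]
2.4 [array([372.2, 315.3]), array([172.4, 124.2])] [0.642 0.182 0.185]
2.5 [array([369. , 321.4]), array([173.8, 123. ])] [0.648 0.183 0.177]
```

```bash
python3 - <<'E'
from h import *
from scipy.spatial.transform import Rotation as R
s=env.sense(); M=R.from_euler('xyz',s['tcp_rot']).as_matrix(); print(M.round(3), env.hold_point_z)
p=shot('wrist','w0.png'); T=np.array(p['extrinsics']); o,d=ray(p,280,210); print(o,d, 'in tool:',M.T@(o-s['position']),M.T@d,p['intrinsics'][0][0]); print((M.T@T[:3,:3].T).round(3))
E
```

```text
[[-0.     0.312  0.95 ]
 [-0.     0.95  -0.312]
 [-1.    -0.    -0.   ]] 0.0187
[0.09575984 0.52121688 0.37306077] [ 0.2747497  -0.07567221 -0.95863717] in tool: [-1.41772842e-01  6.67294320e-05 -7.19094079e-02] [0.95862565 0.01405579 0.28467209] 314.22318621288014
[[ 0.    -0.288  0.958]
 [ 1.     0.001  0.   ]
 [-0.001  0.958  0.288]]
```

View pics/w0.png

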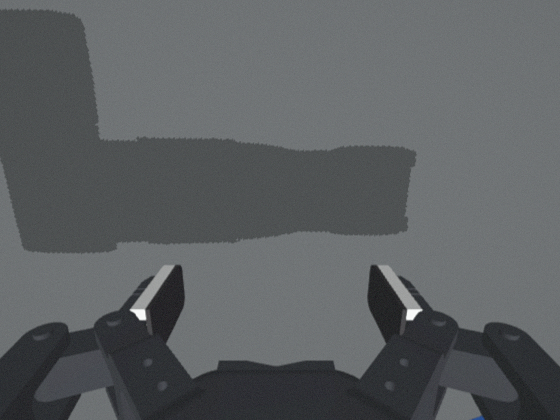

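>>> apply_moves(commands=[[2.2,-4.4,0,0,0,1.5],[2.2,-4.4,0,0,0,1.5],[2.2,-4.4,0,0,0,1.5],[2.2,-4.4,0,0,0,1.5],[2.2,-4.4,0,0,0,1.5]], claw=1)

```text
time: 1.35
position: [0.2744, 0.277, 0.2314]
tcp_rot: [0.695, 1.57, 0.51]
force: [0.6, -0.4, 0.8]
opening: 0.0852
```

>>> apply_moves(commands=[[2.2,-4.4,0,0,0,1.5],[2.2,-4.4,0,0,0,1.5],[2.2,-4.4,0,0,0,1.5],[2.2,-4.4,0,0,0,1.5],[2.2,-4.4,0,0,0,1.5]])

```text
time: 1.85
position: [0.3846, 0.0567, 0.2317]
tcp_rot: [0.228, 1.57, 0.173]
force: [0.1, 0.6, -0.1]
opening: 0.0855
```

>>> apply_moves(commands=[[2.2,-4.4,-0.6,0,0,1.5],[2.2,-4.4,-0.6,0,0,1.5],[2.2,-4.4,-0.6,0,0,1.5],[2.2,-4.4,-0.6,0,0,1.5],[2.2,-4.4,-0.6,0,0,1.5]])

```text
time: 2.35
position: [0.4946, -0.1636, 0.2011]
tcp_rot: [-0.362, 1.57, -0.286]
force: [2.5, 1.1, 0.0]
opening: 0.0854
```

>>> apply_moves(commands=[[0,0,0,0,0,0],[0,0,0,0,0,0]])

```text
time: 2.55
position: [0.4939, -0.1622, 0.2006]
tcp_rot: [2.703, 1.569, 2.775]
force: [-0.4, 0.1, 0.7]
opening: 0.0855
```

```bash
cat >> h.py <<'E'
from scipy.spatial.transform import Rotation as Rn
def st():
    s=env.sense(); M=Rn.from_euler('xyz',s['tcp_rot']).as_matrix()
    print('t',round(s['time'],2),'pos',s['position'].round(4),'f',s['force'].round(2),'open',round(s['opening'],4),'q',s['q'].round(2)); print('x',M[:,0].round(3),'y',M[:,1].round(3),'ang',np.degrees(np.arctan2(M[1,1],M[0,1])).round(2)); return s,M
E
python3 - <<'E'
from h import *
st(); p=shot('wrist','w1.png'); pickle.dump(p,open('w1.pkl','wb'))
for r in env.trace(p,'green_bottle_center')[:3]: print(r['p'],r['bbox'])
E
```

```text
t 2.55 pos [ 0.4939 -0.1622  0.2006] f [-0.44  0.09  0.69] open 0.0855 q [-0.32  0.24 -0.09  1.24  0.   -0.39]
x [-0.001  0.001 -1.   ] y [-0.072  0.997  0.001] ang 94.15
0.71 [428.6, 158.7, 131.4, 173.1]
0.6 [255.1, 169.1, 53.3, 71.7]
```

View pics/w1.png

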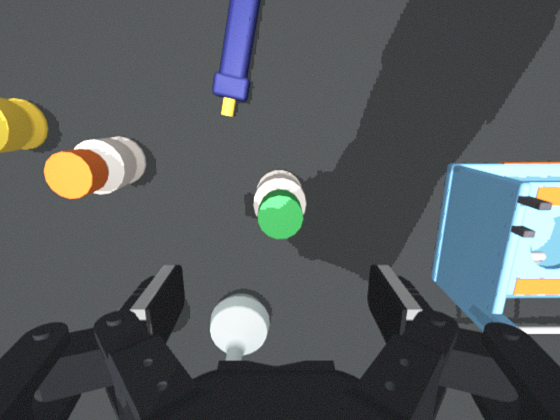

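```bash
cat > capfit.py <<'E'
from meas import *
def capfit(p,c,box,x0,dz=0):
    m=cmask(p,c,box); o,a=cen(m)
    f=lambda v:hullmask(p,cyl(v[0],v[1],.072+dz,.098+dz,.019))-o
    r=least_squares(f,x0); return r.x.round(4),o.round(1),a
E
python3 - <<'E'
from capfit import *
p=pickle.load(open('w1.pkl','rb'))
print(capfit(p,'g',(240,180,320,250),[.5,-.16]),capfit(p,'o',(40,140,115,205),[.477,-.33]))
print('flask',atz(p,240,325,.036),'top',atz(P['top'],340,173,.036))
E
```

```text
(array([ 0.5025, -0.1577]), array([280.6, 216.2]), 1519.0) (array([ 0.4744, -0.3164]), array([ 88.7, 169.2]), 860.0)
flask [ 0.65204562 -0.19167388  0.036     ] top [ 0.65445604 -0.19839746  0.036     ]
```

The wrist view shows the green cap at (281,216), with the flask clear of it at (238,325) and the orange-capped bottle at (76,174). I'm descending onto the green cap.

>>> apply_moves(commands=[[0.75,0.4,-3,0,0,0],[0,0,-4,0,0,0],[0,0,-4,0,0,0],[0,0,-2.2,0,0,0],[0,0,0,0,0,0]])

```text
time: 3.15
position: [0.4992, -0.1553, 0.0672]
tcp_rot: [2.768, 1.566, 2.844]
force: [1.4, 0.6, 0.5]
opening: 0.0851
```

>>> apply_moves(commands=[[0,0,0,0,0,0],[0,0,0,0,0,0],[0,0,0,0,0,0],[0,0,0,0,0,0],[0,0,0,0,0,0]], claw=0.0, force=60)

```text
time: 3.65
position: [0.5026, -0.1576, 0.0709]
tcp_rot: [-0.334, 1.568, -0.26]
force: [-0.4, 1.0, 7.8]
opening: 0.0358
```

```bash
python3 - <<'E'
from h import *
st(); p=shot('wrist','w2.png')
E
```

```text
t 3.65 pos [ 0.5026 -0.1576  0.0709] f [-0.43  1.03  7.81] open 0.0358 q [-0.3   0.34 -0.3   0.93  0.   -0.38]
x [ 0.003 -0.001 -1.   ] y [-0.075  0.997 -0.001] ang 94.29
```

View pics/w2.png

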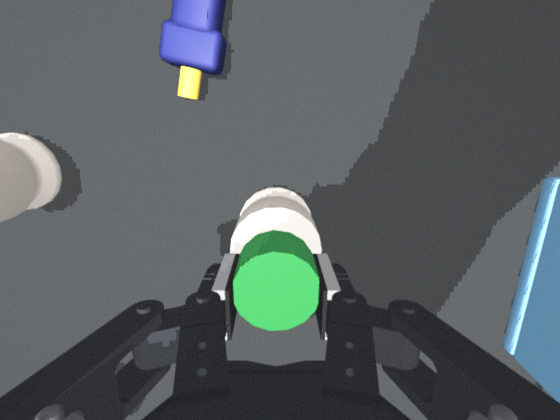

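Gripping gave 8 N upward, so the fingertips are probably resting on the bottle's shoulder. I'll reopen, raise 6 mm and grip again.

>>> apply_moves(commands=[[0,0,0,0,0,0],[0,0,0.6,0,0,0],[0,0,0,0,0,0]], claw=0.65)

```text
time: 4.0
position: [0.502, -0.1575, 0.0763]
tcp_rot: [-0.468, 1.569, -0.394]
force: [-0.1, 1.0, 0.3]
opening: 0.0555
```

>>> apply_moves(commands=[[0,0,0,0,0,0],[0,0,0,0,0,0],[0,0,0,0,0,0],[0,0,0,0,0,0],[0,0,0,0,0,0]], claw=0.0, force=60)

```text
time: 4.5
position: [0.5019, -0.1575, 0.0757]
tcp_rot: [-0.628, 1.57, -0.553]
force: [-1.0, -1.2, 5.9]
opening: 0.0353
```

```bash
python3 - <<'E'
from h import *
st(); p=shot('wrist','w3.png')
E
```

```text
t 4.5 pos [ 0.5019 -0.1575  0.0757] f [-1.   -1.22  5.89] open 0.0353 q [-0.3   0.34 -0.29  0.94 -0.   -0.38]
x [ 0.001 -0.    -1.   ] y [-0.075  0.997 -0.001] ang 94.29
```

View pics/w3.png

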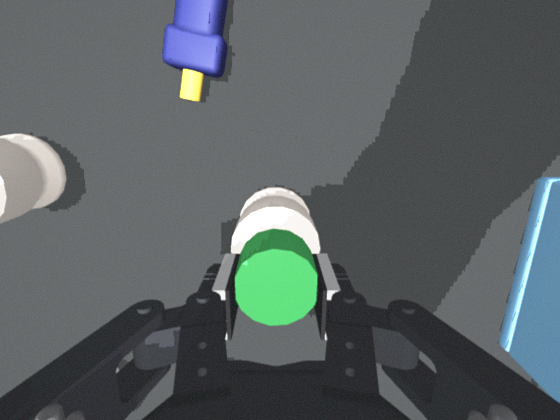

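>>> apply_moves(commands=[[0,0,1,0,0,0],[0,0,3,0,0,0],[0,0,4,0,0,0],[0,0,4,0,0,0],[0,0,4,0,0,0]])

```text
time: 5.05
position: [0.501, -0.1572, 0.2372]
tcp_rot: [2.972, 1.57, 3.047]
force: [2.7, -0.1, -2.0]
opening: 0.0355
```

>>> apply_moves(commands=[[0,2,1,0,0,0],[0,4,0,0,0,0],[0,4,0,0,0,0],[0,4,0,0,0,0],[0,4,0,0,0,0]])

```text
time: 5.55
position: [0.5011, 0.0241, 0.2458]
tcp_rot: [-0.789, 1.571, -0.715]
force: [0.1, -0.3, -1.0]
opening: 0.0352
```

```bash
python3 - <<'E'
from h import *
st(); p=shot('wrist','w4.png'); pickle.dump(p,open('w4.pkl','wb'))
E
```

```text
t 5.55 pos [0.5011 0.0241 0.2458] f [ 0.15 -0.35 -0.99] open 0.0352 q [ 0.05  0.19 -0.04  1.34 -0.   -0.03]
x [ 0. -0. -1.] y [-0.074  0.997 -0.   ] ang 94.27
```

View pics/w4.png

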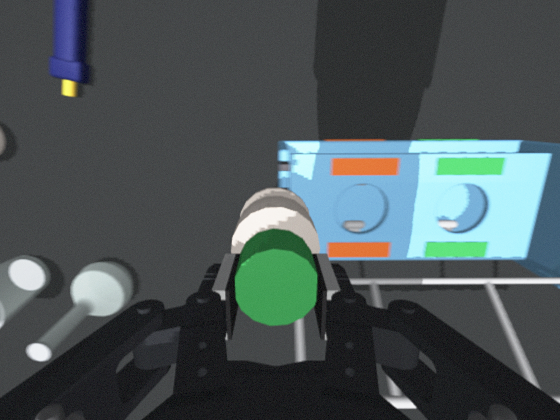

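```bash
cat > strips.py <<'E'
from capfit import *
def strips(p,box):
    out={}
    for c in 'go':
        k,l,s,ct=cv2.connectedComponentsWithStats(cmask(p,c,box)); L=[]
        for i in range(1,k):
            if s[i][4]>60: L.append((s[i].tolist(),ct[i].round(1),atz(p,*ct[i],.060).round(4)))
        print(c,*L,sep='\n '); 
        if len(L)==2: print(' bay',(L[0][2]+L[1][2])/2)
E
python3 - <<'E'
from strips import *
p=pickle.load(open('w4.pkl','rb')); strips(p,(322,145,530,262))
s,M=st()
print('held cap',capfit(p,'g',(235,225,325,330),s['position'][:2],dz=s['position'][2]-.0757))
E
```

```text
g
 ([437, 158, 67, 17, 1074], array([469.5, 165.8]), array([0.4631, 0.2237, 0.06  ]))
 ([425, 242, 62, 15, 870], array([455.4, 249. ]), array([0.5568, 0.2315, 0.06  ]))
 bay [0.50995 0.2276  0.06   ]
o
 ([333, 159, 65, 16, 1021], array([364.5, 166.5]), array([0.472 , 0.1145, 0.06  ]))
 ([329, 243, 60, 14, 826], array([358.1, 249.5]), array([0.5657, 0.122 , 0.06  ]))
 bay [0.51885 0.11825 0.06   ]
t 5.6 pos [0.501  0.0288 0.2457] f [-0.7   3.15 -1.03] open 0.035 q [ 0.06  0.19 -0.03  1.34  0.   -0.02]
x [-0.     0.003 -1.   ] y [-0.077  0.997  0.003] ang 94.42
held cap (array([0.5001, 0.0237]), array([275.8, 278.2]), 6414.0)
```

>>> apply_moves(commands=[[0.2,4,0,0,0,0],[0.2,4,0,0,0,0],[0.2,4,0,0,0,0],[0.2,4,0,0,0,0],[0.15,4,0,0,0,0]])

```text
time: 6.1
position: [0.5107, 0.2242, 0.2457]
tcp_rot: [-1.911, 1.571, -1.836]
force: [-0.0, -0.6, -0.7]
opening: 0.0351
```

>>> apply_moves(commands=[[0,0,0,0,0,0],[0,0,-2,0,0,0],[0,0,-3,0,0,0],[0,0,0,0,0,0],[0,0,0,0,0,0]])

```text
time: 6.6
position: [0.5107, 0.2221, 0.1958]
tcp_rot: [-2.662, 1.57, -2.588]
force: [1.0, -0.2, -0.2]
opening: 0.0354
```

```bash
python3 - <<'E'
from strips import *
s,M=st(); p=shot('wrist','w5.png'); pickle.dump(p,open('w5.pkl','wb')); strips(p,(30,100,560,330))
print('held cap',capfit(p,'g',(225,180,335,330),s['position'][:2],dz=s['position'][2]-.0757)); p=shot('scene','s5.png');p=shot('top','t5.png'); st()
E
```

```text
t 6.6 pos [0.5107 0.2221 0.1958] f [ 0.99 -0.19 -0.16] open 0.0354 q [ 0.41  0.31 -0.01  1.26 -0.    0.34]
x [-0.001 -0.001 -1.   ] y [-0.074  0.997 -0.001] ang 94.27
g
 ([245, 118, 70, 1, 70], array([279.5, 118. ]), array([0.4397, 0.2196, 0.06  ]))
 ([241, 137, 80, 21, 1593], array([280.7, 146.5]), array([0.4634, 0.2225, 0.06  ]))
 ([234, 229, 84, 97, 6413], array([275.7, 278.2]), array([0.5909, 0.2278, 0.06  ]))
o
 ([136, 118, 70, 1, 70], array([170.5, 118. ]), array([0.4467, 0.1275, 0.06  ]))
 ([113, 138, 82, 20, 1563], array([153.7, 147.3]), array([0.4723, 0.1124, 0.06  ]))
 ([129, 239, 74, 17, 1228], array([165.3, 247. ]), array([0.5657, 0.1202, 0.06  ]))
held cap (array([0.5097, 0.2217]), array([275.7, 278.2]), 6413.0)
t 6.75 pos [0.5118 0.2227 0.1969] f [-0.3   0.56 -0.43] open 0.0351 q [ 0.41  0.31 -0.01  1.26 -0.    0.34]
x [ 0.002  0.001 -1.   ] y [-0.074  0.997  0.001] ang 94.27
```

View pics/w5.png

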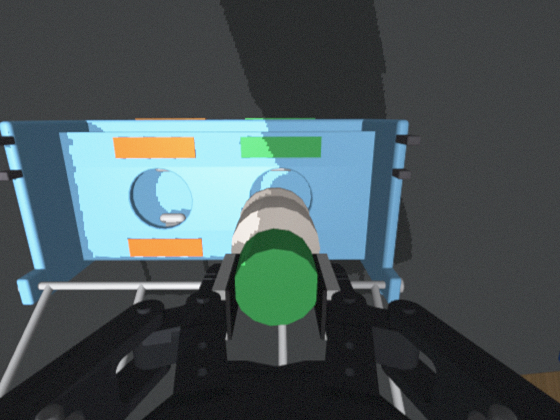

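View pics/s5.png

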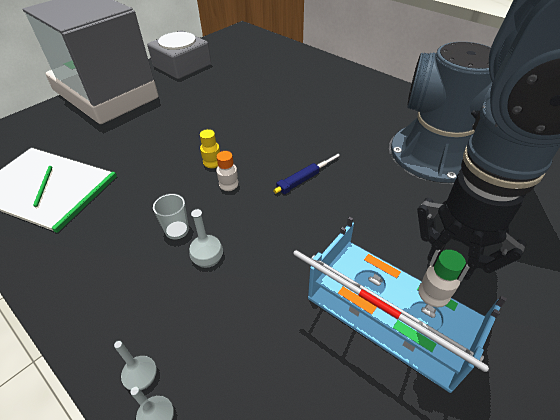

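>>> apply_moves(commands=[[0,0.42,0,0,0,0],[0,0,-2.5,0,0,0],[0,0,-2.6,0,0,0],[0,0,0,0,0,0],[0,0,0,0,0,0]])

```text
time: 7.25
position: [0.5111, 0.227, 0.145]
tcp_rot: [-2.209, 1.571, -2.134]
force: [-0.7, -0.1, -0.8]
opening: 0.0348
```

```bash
python3 - <<'E'
from strips import *
s,M=st(); p=shot('wrist','w6.png'); pickle.dump(p,open('w6.pkl','wb')); strips(p,(30,80,560,350))
print('held cap',capfit(p,'g',(225,220,335,330),s['position'][:2],dz=s['position'][2]-.0757)); a=shot('scene','s6.png')['color']
cv2.imwrite('pics/c6.png',np.hstack([cv2.resize(p['color'][60:360,130:430],(500,500)),cv2.resize(a[240:360,380:500],(300,300),interpolation=2)[[*range(300)]+[0]*200]]))
E
```

```text
t 7.25 pos [0.5111 0.227  0.145 ] f [-0.7  -0.1  -0.81] open 0.0348 q [ 0.42  0.34 -0.1   1.14 -0.    0.34]
x [-0. -0. -1.] y [-0.075  0.997 -0.   ] ang 94.29
g
 ([234, 117, 82, 2, 91], array([271. , 117.1]), array([0.4399, 0.218 , 0.06  ]))
 ([226, 140, 98, 25, 2398], array([274.2, 151.8]), array([0.4634, 0.222 , 0.06  ]))
 ([235, 230, 83, 95, 6389], array([275.7, 278. ]), array([0.5635, 0.2307, 0.06  ]))
o
 ([116, 117, 71, 2, 72], array([150.6, 117. ]), array([0.4462, 0.135 , 0.06  ]))
 ([70, 140, 101, 25, 2359], array([120.6, 152.3]), array([0.4721, 0.1127, 0.06  ]))
 ([93, 261, 89, 21, 1716], array([137.7, 271.3]), array([0.5659, 0.1202, 0.06  ]))
held cap (array([0.51  , 0.2266]), array([275.7, 278. ]), 6389.0)
```

View pics/c6.png

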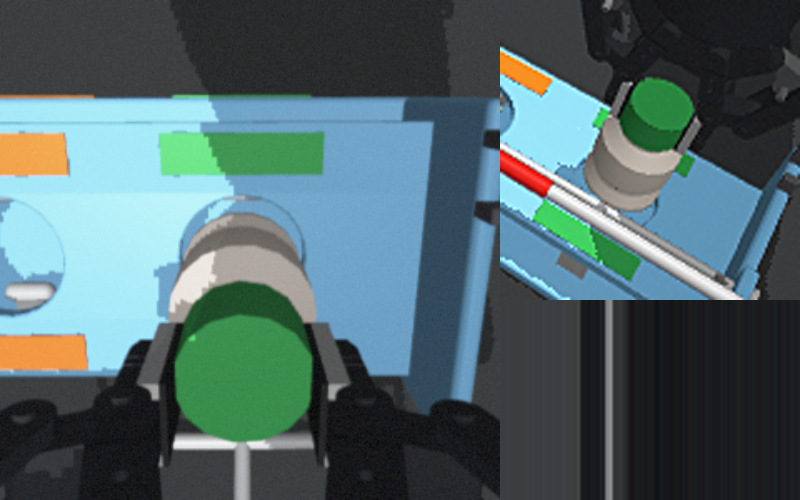

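>>> apply_moves(commands=[[0,-0.04,-0.8,0,0,0],[0,0,-0.8,0,0,0],[0,0,-0.8,0,0,0],[0,0,0,0,0,0]])

```text
time: 7.75
position: [0.5102, 0.2261, 0.1189]
tcp_rot: [-2.766, 1.569, -2.691]
force: [-0.3, 0.1, -1.2]
opening: 0.035
```

>>> apply_moves(commands=[[0,0,-0.6,0,0,0],[0,0,-0.5,0,0,0],[0,0,-0.3,0,0,0],[0,0,0,0,0,0]], force=90)

```text
time: 8.15
position: [0.5115, 0.2266, 0.1068]
tcp_rot: [0.132, 1.569, 0.207]
force: [-0.3, -0.6, 4.3]
opening: 0.0344
```

>>> apply_moves(commands=[[0,0,-0.5,0,0,0],[0,0,-0.5,0,0,0],[0,0,0,0,0,0]])

```text
time: 8.45
position: [0.5106, 0.2263, 0.0953]
tcp_rot: [-2.7, 1.57, -2.626]
force: [1.0, 0.8, -9.3]
opening: 0.0344
```

>>> apply_moves(commands=[[0,0,-0.5,0,0,0],[0,0,-0.4,0,0,0],[0,0,0,0,0,0],[0,0,0,0,0,0]])

```text
time: 8.85
position: [0.5112, 0.2264, 0.0879]
tcp_rot: [-0.071, 1.57, 0.004]
force: [-1.0, -1.4, 8.2]
opening: 0.0347
```

>>> apply_moves(commands=[[0,0,-0.3,0,0,0],[0,0,0,0,0,0]])

```text
time: 9.05
position: [0.5121, 0.2265, 0.0878]
tcp_rot: [0.144, 1.566, 0.219]
force: [-7.1, -5.0, 35.6]
opening: 0.0344
```

```bash
python3 - <<'E'
from strips import *
s,M=st(); p=shot('wrist','w7.png'); a=shot('scene','s7.png')['color']
cv2.imwrite('pics/c7.png',np.hstack([cv2.resize(p['color'][60:360,130:430],(500,500)),cv2.resize(a[240:360,380:500],(300,300),interpolation=2)[[*range(300)]+[0]*200]]))
E
```

```text
t 9.05 pos [0.5121 0.2265 0.0878] f [-7.14 -5.01 35.57] open 0.0344 q [ 0.42  0.38 -0.19  0.99 -0.    0.34]
x [ 0.004  0.001 -1.   ] y [-0.075  0.997  0.001] ang 94.28
```

View pics/c7.png

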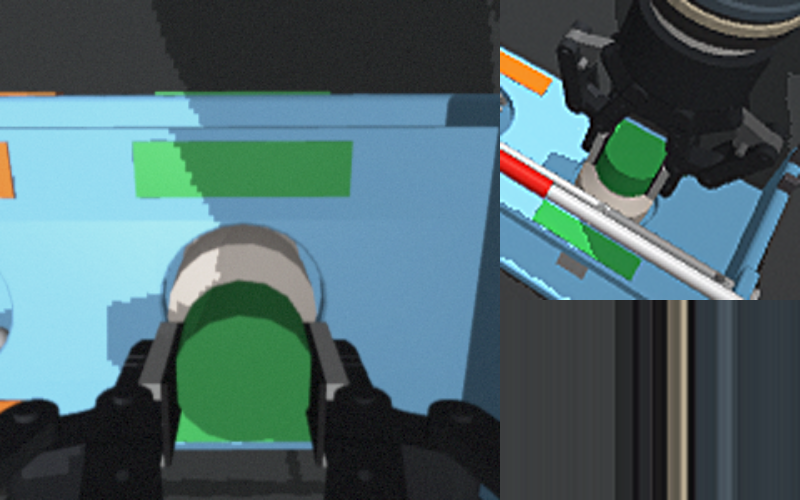

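>>> apply_moves(commands=[[0,0,0.3,0,0,0],[0,0,0,0,0,0],[0,0,0,0,0,0],[0,0,0,0,0,0]], claw=0.75)

```text
time: 9.55
position: [0.5108, 0.2264, 0.0867]
tcp_rot: [-2.752, 1.57, -2.677]
force: [0.6, 0.1, -0.5]
opening: 0.0641
```

>>> apply_moves(commands=[[0,0,1,0,0,0],[0,0,3,0,0,0],[0,0,4,0,0,0],[0,0,4,0,0,0],[0,-2,0,0,0,0]])

```text
time: 10.05
position: [0.5135, 0.2086, 0.213]
tcp_rot: [0.358, 1.562, 0.435]
force: [0.7, 0.3, -0.5]
opening: 0.0641
```

>>> apply_moves(commands=[[-0.3,-4.8,0,0,0,0],[-0.3,-4.8,0,0,0,0],[-0.3,-4.8,0,0,0,0],[-0.3,-4.8,0,0,0,0],[-0.3,-4.8,0,0,0,0]])

```text
time: 10.55
position: [0.4956, -0.0353, 0.208]
tcp_rot: [-0.293, 1.57, -0.218]
force: [1.5, 0.1, -0.2]
opening: 0.0642
```

>>> apply_moves(commands=[[-0.3,-4.8,0,0,0,0],[-0.3,-4.8,0,0,0,0],[-0.3,-4.8,0,0,0,0],[-0.3,-4.8,0,0,0,0],[-0.3,-4.8,0,0,0,0]])

```text
time: 11.05
position: [0.4806, -0.2755, 0.2079]
tcp_rot: [-0.524, 1.57, -0.449]
force: [0.2, -0.1, 0.6]
opening: 0.0639
```

>>> apply_moves(commands=[[-0.3,-4.8,0,0,0,0],[0,0,0,0,0,0],[0,0,0,0,0,0]])

```text
time: 11.35
position: [0.4775, -0.3226, 0.2072]
tcp_rot: [2.253, 1.57, 2.325]
force: [-0.6, 0.8, -0.2]
opening: 0.0639
```

```bash
python3 - <<'E'
from strips import *
s,M=st(); p=shot('wrist','w8.png'); pickle.dump(p,open('w8.pkl','wb'));a=shot('scene','s8.png')
E
```

```text
t 11.35 pos [ 0.4775 -0.3226  0.2072] f [-0.63  0.79 -0.23] open 0.0639 q [-0.59  0.34  0.06  1.3   0.   -0.67]
x [-0.  0. -1.] y [-0.072  0.997  0.   ] ang 94.15
```

View pics/w8.png

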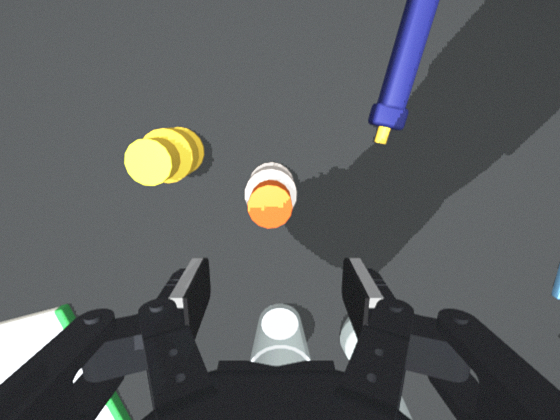

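View pics/s8.png

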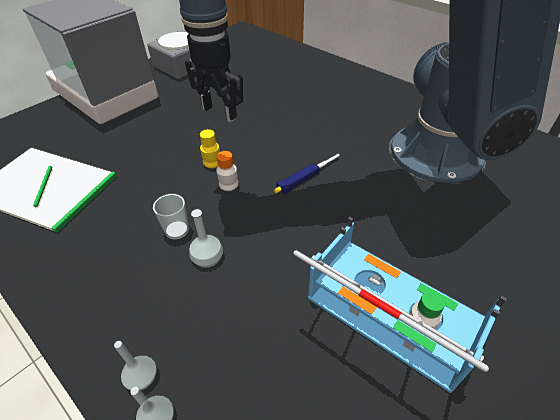

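The orange cap is at (270,203) in the wrist view. The yellow look-alike is off to the left at (165,157), and the green bottle stands seated in the scene view at (430,305).

```bash
python3 - <<'E'
from capfit import *
import meas
p=pickle.load(open('w8.pkl','rb'))
h=cv2.cvtColor(p['color'],cv2.COLOR_BGR2HSV); print(h[195,270],h[210,270],h[222,270],h[186,270],h[160,150])
def f(box,lo,hi,x0):
    m=cv2.inRange(h,lo,hi); z=np.zeros_like(m);x0_,y0,x1,y1=box; z[y0:y1,x0_:x1]=m[y0:y1,x0_:x1]
    o,a=cen(z); r=least_squares(lambda v:hullmask(p,cyl(v[0],v[1],.072,.098,.019))-o,x0); return r.x,o,a
print(f((240,170,300,235),(3,120,60),(28,255,255),[.477,-.33]))
print('yellow base~',atz(p,178,152,.03),'beaker',atz(p,281,322,0.0))
cv2.imwrite('pics/c8.png',cv2.resize(p['color'][110:260,110:330],(770,525),interpolation=2))
E
```

```text
[ 28 119 255] [ 16 166 254] [ 16 167 254] [ 28 125 255] [ 30  88 255]
(array([ 0.47861872, -0.32783549]), array([269.78465199, 204.72397383]), 1681.0)
yellow base~ [ 0.44681407 -0.42335343  0.03      ] beaker [ 0.65961171 -0.30247326  0.        ]
```

View pics/c8.png

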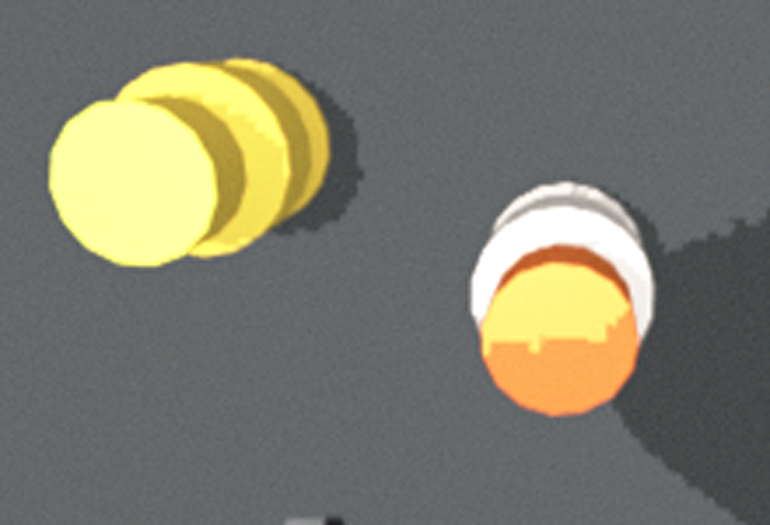

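>>> apply_moves(commands=[[0.15,-0.5,-3,0,0,0],[0,0,-4,0,0,0],[0,0,-4,0,0,0],[0,0,-2.3,0,0,0],[0,0,0,0,0,0]])

```text
time: 11.95
position: [0.478, -0.3237, 0.0716]
tcp_rot: [2.46, 1.565, 2.537]
force: [-1.8, 0.1, -0.5]
opening: 0.0638
```

>>> apply_moves(commands=[[0,0,0,0,0,0],[0,0,0,0,0,0],[0,0,0,0,0,0],[0,0,0,0,0,0],[0,0,0,0,0,0]], claw=0.0, force=90)

```text
time: 12.45
position: [0.4809, -0.3271, 0.0767]
tcp_rot: [-0.554, 1.567, -0.479]
force: [-1.0, 0.4, 8.2]
opening: 0.0344
```

```bash
python3 - <<'E'
from h import *
st(); p=shot('wrist','w9.png')
E
```

```text
t 12.45 pos [ 0.4809 -0.3271  0.0767] f [-1.01  0.4   8.22] open 0.0344 q [-0.6   0.42 -0.16  0.99  0.   -0.67]
x [ 0.004 -0.002 -1.   ] y [-0.075  0.997 -0.002] ang 94.3
```

View pics/w9.png

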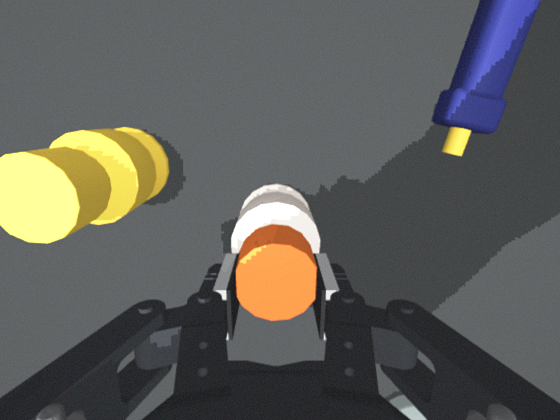

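>>> apply_moves(commands=[[0,0,1,0,0,0],[0,0,3,0,0,0],[0,0,4,0,0,0],[0,0,4,0,0,0],[0,0,4,0,0,0]])

```text
time: 13.0
position: [0.4793, -0.3264, 0.2373]
tcp_rot: [-0.801, 1.569, -0.726]
force: [1.0, -0.9, -0.6]
opening: 0.034
```

>>> apply_moves(commands=[[0.2,2.4,0.8,0,0,0],[0.4,4.2,0,0,0,0],[0.4,4.2,0,0,0,0],[0.4,4.2,0,0,0,0],[0.4,4.2,0,0,0,0]])

```text
time: 13.5
position: [0.4974, -0.1331, 0.2437]
tcp_rot: [-0.425, 1.569, -0.351]
force: [0.6, 0.8, -1.0]
opening: 0.0343
```

>>> apply_moves(commands=[[0.4,4.2,0,0,0,0],[0.4,4.2,0,0,0,0],[0.4,4.2,0,0,0,0],[0.4,4.2,0,0,0,0],[0.4,4.2,0,0,0,0]])

```text
time: 14.0
position: [0.5175, 0.0772, 0.2438]
tcp_rot: [-0.038, 1.569, 0.037]
force: [1.0, 0.2, -1.2]
opening: 0.0345
```

>>> apply_moves(commands=[[0,4.2,0,0,0,0],[0,0,-2.5,0,0,0],[0,0,-2.5,0,0,0],[0,0,0,0,0,0],[0,0,0,0,0,0]])

```text
time: 14.5
position: [0.5175, 0.1174, 0.1934]
tcp_rot: [-0.312, 1.57, -0.237]
force: [-0.0, -1.0, -0.2]
opening: 0.0346
```

```bash
sed -i "s/'o':((6,130,80),(19,255,255))/'o':((3,130,60),(22,255,255))/" meas.py; python3 - <<'E'
from strips import *
s,M=st(); p=shot('wrist','w10.png'); pickle.dump(p,open('w10.pkl','wb')); strips(p,(30,80,560,350))
print('held cap',capfit(p,'o',(225,215,335,330),s['position'][:2],dz=s['position'][2]-.0767))
E
```

```text
t 14.5 pos [0.5175 0.1174 0.1934] f [-0.02 -0.98 -0.21] open 0.0346 q [ 0.22  0.26 -0.08  1.23 -0.    0.15]
x [ 0. -0. -1.] y [-0.075  0.997 -0.   ] ang 94.28
g
 ([362, 138, 82, 21, 1627], array([402. , 147.7]), array([0.4631, 0.2222, 0.06  ]))
 ([354, 188, 89, 69, 3487], array([405.9, 225.6]), array([0.5332, 0.2394, 0.06  ]))
 bay [0.49815 0.2308  0.06   ]
o
 ([240, 119, 70, 1, 70], array([274.5, 119. ]), array([0.4478, 0.1107, 0.06  ]))
 ([235, 138, 81, 21, 1604], array([274.6, 148.5]), array([0.4721, 0.1127, 0.06  ]))
 ([235, 225, 83, 96, 6408], array([275.7, 273.3]), array([0.5913, 0.1226, 0.06  ]))
held cap (array([0.5144, 0.1168]), array([275.7, 273.3]), 6408.0)
```

View pics/w10.png

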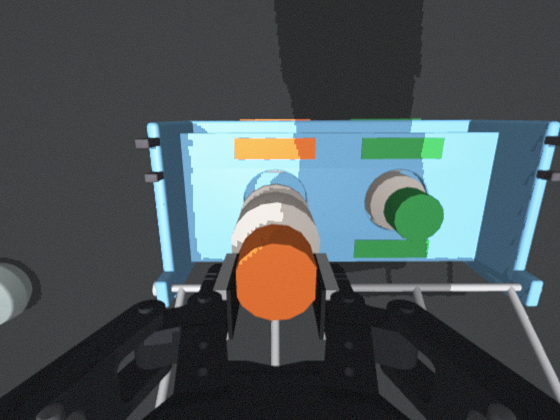

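>>> apply_moves(commands=[[0.43,-0.05,0,0,0,0],[0,0,-2.5,0,0,0],[0,0,-2.4,0,0,0],[0,0,0,0,0,0],[0,0,0,0,0,0]])

```text
time: 15.05
position: [0.5223, 0.1168, 0.1443]
tcp_rot: [-0.095, 1.57, -0.02]
force: [-0.6, 0.2, 0.0]
opening: 0.0342
```

```bash
python3 - <<'E'
from strips import *
s,M=st(); p=shot('wrist','w11.png'); strips(p,(30,80,560,350))
print('held cap',capfit(p,'o',(225,215,335,330),s['position'][:2],dz=s['position'][2]-.0767)); a=shot('scene','s11.png')['color']
cv2.imwrite('pics/c11.png',np.hstack([cv2.resize(p['color'][60:360,130:430],(500,500)),cv2.resize(a[220:340,320:440],(300,300),interpolation=2)[[*range(300)]+[0]*200]]))
E
```

```text
t 15.05 pos [0.5223 0.1168 0.1443] f [-0.59  0.16  0.01] open 0.0342 q [ 0.22  0.3  -0.16  1.11 -0.    0.15]
x [ 0.001 -0.    -1.   ] y [-0.074  0.997 -0.   ] ang 94.27
g
 ([367, 113, 82, 2, 93], array([405.6, 113.1]), array([0.4416, 0.1998, 0.06  ]))
 ([381, 135, 102, 26, 2429], array([431.1, 147.5]), array([0.4632, 0.2223, 0.06  ]))
 ([370, 197, 118, 81, 5473], array([437.9, 240.9]), array([0.533, 0.243, 0.06 ]))
o
 ([227, 136, 99, 25, 2428], array([276., 148.]), array([0.4719, 0.1129, 0.06  ]))
 ([235, 225, 83, 95, 6393], array([275.7, 273.2]), array([0.5701, 0.1201, 0.06  ]))
 bay [0.521  0.1165 0.06  ]
held cap (array([0.5192, 0.1162]), array([275.7, 273.2]), 6393.0)
```

View pics/c11.png

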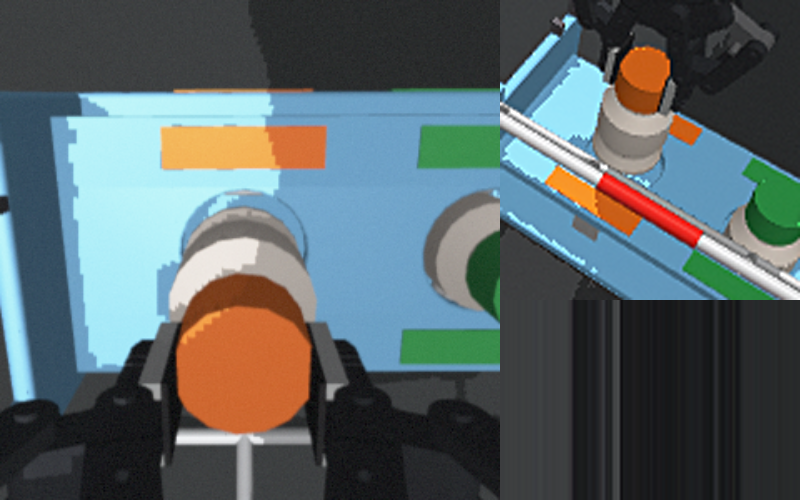

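>>> apply_moves(commands=[[-0.03,0,-0.8,0,0,0],[0,0,-0.8,0,0,0],[0,0,-0.8,0,0,0],[0,0,0,0,0,0]])

```text
time: 15.55
position: [0.5207, 0.1168, 0.1179]
tcp_rot: [-2.949, 1.569, -2.875]
force: [-0.1, 0.5, -2.3]
opening: 0.0344
```

>>> apply_moves(commands=[[0,0,-0.6,0,0,0],[0,0,-0.5,0,0,0],[0,0,-0.3,0,0,0],[0,0,0,0,0,0]])

```text
time: 15.95
position: [0.5225, 0.1172, 0.1063]
tcp_rot: [0.088, 1.568, 0.163]
force: [-1.6, -0.7, 7.9]
opening: 0.0338
```

>>> apply_moves(commands=[[0,0,-0.5,0,0,0],[0,0,-0.5,0,0,0],[0,0,0,0,0,0]])

```text
time: 16.25
position: [0.5206, 0.1167, 0.0938]
tcp_rot: [-2.917, 1.568, -2.842]
force: [1.9, -0.1, -14.6]
opening: 0.0337
```

>>> apply_moves(commands=[[0,0,-0.5,0,0,0],[0,0,-0.3,0,0,0],[0,0,0,0,0,0],[0,0,0,0,0,0]])

```text
time: 16.65
position: [0.522, 0.1169, 0.0886]
tcp_rot: [-0.035, 1.569, 0.04]
force: [-2.3, -1.4, 14.6]
opening: 0.0342
```

>>> apply_moves(commands=[[0,0,-0.2,0,0,0],[0,0,0,0,0,0]])

```text
time: 16.85
position: [0.5228, 0.117, 0.0886]
tcp_rot: [0.025, 1.566, 0.1]
force: [-6.9, -2.5, 33.9]
opening: 0.0343
```

>>> apply_moves(commands=[[0,0,0.3,0,0,0],[0,0,0,0,0,0],[0,0,0,0,0,0],[0,0,0,0,0,0]], claw=0.75)

```text
time: 17.25
position: [0.5213, 0.1169, 0.0878]
tcp_rot: [-2.915, 1.57, -2.84]
force: [1.2, -0.5, 0.0]
opening: 0.0642
```

>>> apply_moves(commands=[[0,0,1,0,0,0],[0,0,3,0,0,0],[-1,0,4,0,0,0],[-2,0,5,0,0,0],[-2,0,5,0,0,0]])

```text
time: 17.75
position: [0.4735, 0.1168, 0.2631]
tcp_rot: [-2.867, 1.57, -2.792]
force: [0.7, -0.1, 0.1]
opening: 0.0641
```

>>> apply_moves(commands=[[-2,0,1,0,0,-8],[-2,0,0,0,0,-8],[0,0,0,0,0,-8],[0,0,0,0,0,-8],[0,0,0,0,0,-8]])

```text
time: 18.25
position: [0.4342, 0.117, 0.2719]
tcp_rot: [0.804, 1.57, 0.175]
force: [0.5, -0.1, -0.7]
opening: 0.0642
```

```bash
python3 - <<'E'
from strips import *
s,M=st(); a=shot('scene','s12.png'); p=shot('top','t12.png'); pickle.dump(p,open('top12.pkl','wb'))
pickle.dump(a,open('sc12.pkl','wb'))
for dz in(.012,):
  print(capfit(p,'g',(100,185,178,210),[.51,.226],dz=dz),capfit(p,'o',(180,188,225,212),[.519,.116],dz=dz))
cv2.imwrite('pics/c12.png',np.hstack([cv2.resize(a['color'][200:400,280:500],(440,400),interpolation=2),cv2.resize(p['color'][110:250,90:250],(360,400),interpolation=2)]))
E
```

```text
t 18.25 pos [0.4342 0.117  0.2719] f [ 0.54 -0.08 -0.68] open 0.0642 q [ 0.26  0.1  -0.09  1.39 -0.    0.89]
x [ 0.001  0.    -1.   ] y [0.588 0.809 0.001] ang 53.97Traceback (most recent call last):
  File "<stdin>", line 5, in <module>
  File "capfit.py", line 3, in capfit
    m=cmask(p,c,box); o,a=cen(m)
                          ~~~^^^
  File "meas.py", line 13, in cen
    M=cv2.moments(m,True); return np.array([M['m10']/M['m00'],M['m01']/M['m00']]),M['m00']
                                            ~~~~~~~~^~~~~~~~~
ZeroDivisionError: float division by zero
```

>>> apply_moves(commands=[[2,1,1,0,0,-8.25],[3,1,1,0,0,-8.25],[3,1,1,0,0,-8.25],[3,1,1,0,0,-8.25],[3,1,0,0,0,-8.25]], claw=0.5)

```text
time: 18.85
position: [0.5759, 0.1675, 0.3127]
tcp_rot: [1.626, 1.569, 0.282]
force: [0.3, 0.2, 0.5]
opening: 0.0428
```

>>> apply_moves(commands=[[2,1.2,0,0,0,-8.25],[0,0,0,0,0,0],[0,0,0,0,0,0]])

```text
time: 19.15
position: [0.5942, 0.1789, 0.3106]
tcp_rot: [-1.342, 1.569, -2.824]
force: [0.5, -1.4, -1.1]
opening: 0.0426
```

```bash
python3 - <<'E'
from strips import *
s,M=st(); a=shot('scene','s13.png'); p=shot('wrist','w13.png'); pickle.dump(p,open('w13.pkl','wb'))
cv2.imwrite('pics/c13.png',np.hstack([cv2.resize(a['color'][200:400,280:500],(330,300),interpolation=2),cv2.resize(p['color'],(400,300))]))
E
```

```text
t 19.15 pos [0.5942 0.1789 0.3106] f [ 0.53 -1.41 -1.08] open 0.0426 q [ 0.29  0.41  0.43  1.6  -0.    1.77]
x [-0.001 -0.    -1.   ] y [ 0.996  0.089 -0.002] ang 5.11
```

View pics/c13.png

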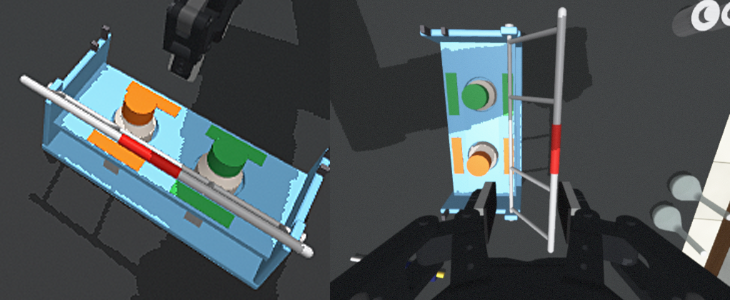

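```bash
python3 - <<'E'
from capfit import *
p=pickle.load(open('w13.pkl','rb'))
m=cmask(p,'r',(290,150,340,260)); o,a=cen(m); ys,xs=np.nonzero(m); print(o,a,ys.min(),ys.max())
B=np.array([.5143,.1711]);yaw=.0793;ex=np.array([np.cos(yaw),np.sin(yaw),0])
for an in (2.1,2.15,2.2,2.25,2.3):
    X=np.r_[B,.117]+ex*(.055-.1*np.cos(an))+np.array([0,0,.1*np.sin(an)])
    print(an,proj(p,X).round(1),X.round(4),atz(p,*o,X[2]).round(4))
# caps
print(capfit(p,'g',(360-255,0,1,1),[0,0]) if 0 else '')
h=cv2.cvtColor(p['color'],cv2.COLOR_BGR2HSV)
for c,b,x0 in (('g',(185,110,232,158),[.51,.226]),('o',(183,200,235,255),[.519,.116])):
    print(c,capfit(p,c,b,x0,dz=.012),capfit(p,c,b,x0,dz=.030))
E
```

```text
[315.14553991 208.4600939 ] 852.0 174 242
2.1 [[305.1 210.3]] [0.6195 0.1795 0.2033] [0.6275 0.1817 0.2033]
2.15 [[309.9 209.4]] [0.6237 0.1798 0.2007] [0.6279 0.181  0.2007]
2.2 [[314.4 208.5]] [0.6278 0.1801 0.1978] [0.6284 0.1802 0.1978]
2.25 [[318.7 207.6]] [0.6317 0.1804 0.1948] [0.6288 0.1794 0.1948]
2.3 [[322.6 206.6]] [0.6355 0.1807 0.1916] [0.6293 0.1785 0.1916]

g (array([0.5109, 0.225 ]), array([202.6, 134.7]), 1023.0) (array([0.5149, 0.2263]), array([202.6, 134.7]), 1023.0)
o (array([0.5167, 0.116 ]), array([205.8, 228.4]), 997.0) (array([0.5204, 0.1229]), array([205.8, 228.4]), 997.0)
```

>>> apply_moves(commands=[[3.4,0.1,0,0,0,0],[0,0,-4,0,0,0],[0,0,-3,0,0,0],[0,0,0,0,0,0],[0,0,0,0,0,0]])

```text
time: 19.75
position: [0.6276, 0.1796, 0.2423]
tcp_rot: [-1.377, 1.57, -2.863]
force: [0.6, -0.1, -0.0]
opening: 0.0424
```

```bash
python3 - <<'E'
from capfit import *
s,M=st(); p=shot('wrist','w14.png')
B=np.array([.5143,.1711]);yaw=.0793;ex=np.array([np.cos(yaw),np.sin(yaw),0])
m=cmask(p,'r',(200,150,400,400)); o,a=cen(m);print(o,atz(p,*o,.1978))
E
```

```text
t 19.75 pos [0.6276 0.1796 0.2423] f [ 0.63 -0.08 -0.  ] open 0.0424 q [0.28 0.46 0.35 1.46 0.   1.76]
x [-0. -0. -1.] y [ 0.996  0.085 -0.   ] ang 4.86
[275.22207268 235.23755047] [0.62858966 0.18044925 0.1978    ]
```

View pics/w14.png

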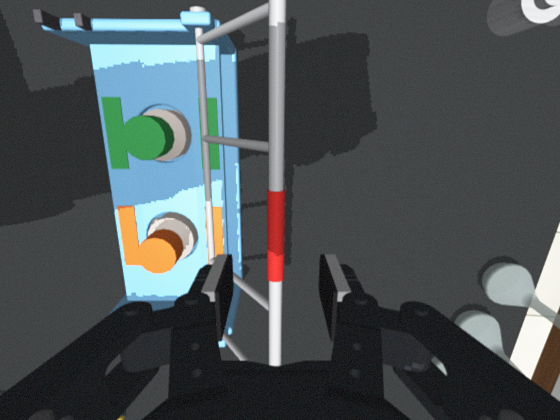

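Both bottles show in their bays. The red sleeve, at (275,235), is centred between the fingers, so I'm going down to pinch it.

>>> apply_moves(commands=[[0.1,0,-3,0,0,0],[0,0,-3,0,0,0],[0,0,0,0,0,0],[0,0,0,0,0,0]])

```text
time: 20.2
position: [0.6298, 0.1801, 0.1833]
tcp_rot: [1.77, 1.569, 0.283]
force: [-0.4, -0.6, 1.5]
opening: 0.0432
```

>>> apply_moves(commands=[[0,0,0,0,0,0],[0,0,0,0,0,0],[0,0,0,0,0,0],[0,0,0,0,0,0]], claw=0, force=25)

```text
time: 20.6
position: [0.6305, 0.1802, 0.1826]
tcp_rot: [1.755, 1.568, 0.267]
force: [2.0, -0.0, 5.6]
opening: 0.0101
```

```bash
python3 - <<'E'
from h import *
s,M=st(); p=shot('wrist','w15.png')
P=s['position']+np.array([0,0,.0158])
B=np.array([.5143,.1711]);yaw=.0793;ex=np.array([np.cos(yaw),np.sin(yaw),0])
bar=lambda a:np.r_[B,.117]+ex*(.055-.1*np.cos(a))+np.array([0,0,.1*np.sin(a)])
A=np.r_[np.arange(2.2,-.01,-.11)]
X=np.array([bar(a) for a in A]); print(np.c_[A,X].round(4)); print((np.diff(X,axis=0)*100).round(2).tolist())
E
```

```text
t 20.6 pos [0.6305 0.1802 0.1826] f [ 2.   -0.04  5.57] open 0.0101 q [ 0.28  0.48  0.23  1.32 -0.    1.77]
x [ 0.003  0.001 -1.   ] y [0.997 0.083 0.003] ang 4.79
[[2.2    0.6278 0.1801 0.1978]
 [2.09   0.6186 0.1794 0.2038]
 [1.98   0.6088 0.1786 0.2087]
 [1.87   0.5985 0.1778 0.2126]
 [1.76   0.5879 0.1769 0.2152]
 [1.65   0.577  0.1761 0.2167]
 [1.54   0.5661 0.1752 0.217 ]
 [1.43   0.5551 0.1743 0.216 ]
 [1.32   0.5444 0.1735 0.2139]
 [1.21   0.5339 0.1727 0.2106]
 [1.1    0.5239 0.1719 0.2061]
 [0.99   0.5144 0.1711 0.2006]
 [0.88   0.5056 0.1704 0.1941]
 [0.77   0.4976 0.1698 0.1866]
 [0.66   0.4904 0.1692 0.1783]
 [0.55   0.4841 0.1687 0.1693]
 [0.44   0.4789 0.1683 0.1596]
 [0.33   0.4748 0.168  0.1494]
 [0.22   0.4718 0.1677 0.1388]
 [0.11   0.47   0.1676 0.128 ]
 [0.     0.4694 0.1675 0.117 ]]
[[-0.92, -0.07, 0.6], [-0.98, -0.08, 0.49], [-1.03, -0.08, 0.38], [-1.06, -0.08, 0.27], [-1.09, -0.09, 0.15], [-1.1, -0.09, 0.03], [-1.09, -0.09, -0.09], [-1.08, -0.09, -0.21], [-1.05, -0.08, -0.33], [-1.0, -0.08, -0.44], [-0.95, -0.08, -0.55], [-0.88, -0.07, -0.65], [-0.81, -0.06, -0.75], [-0.72, -0.06, -0.83], [-0.62, -0.05, -0.9], [-0.52, -0.04, -0.97], [-0.41, -0.03, -1.02], [-0.3, -0.02, -1.06], [-0.18, -0.01, -1.08], [-0.06, -0.0, -1.1]]
```

View pics/w15.png

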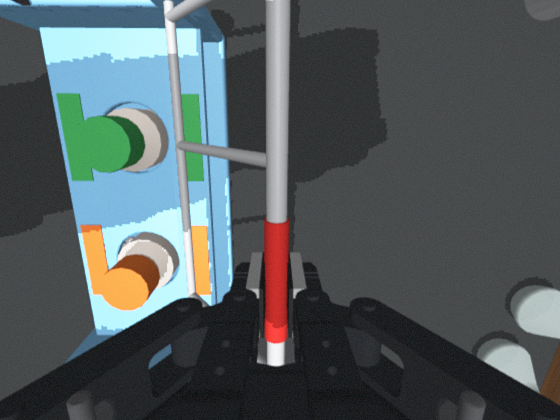

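>>> apply_moves(commands=[[-0.92,-0.07,0.6,0,0,0],[-0.98,-0.08,0.49,0,0,0],[-1.03,-0.08,0.38,0,0,0],[-1.06,-0.08,0.27,0,0,0],[-1.09,-0.09,0.15,0,0,0]])

```text
time: 21.15
position: [0.5806, 0.1763, 0.2022]
tcp_rot: [1.705, 1.565, 0.217]
force: [4.3, 1.0, 9.6]
opening: 0.0094
```

>>> apply_moves(commands=[[-1.1,-0.09,0.03,0,0,0],[-1.09,-0.09,-0.09,0,0,0],[-1.08,-0.09,-0.21,0,0,0],[-1.05,-0.08,-0.33,0,0,0],[-1.0,-0.08,-0.44,0,0,0]])

```text
time: 21.65
position: [0.5259, 0.172, 0.1907]
tcp_rot: [1.859, 1.568, 0.372]
force: [3.0, 1.2, 1.1]
opening: 0.0098
```

```bash
python3 - <<'E'
from h import *
s,M=st(); p=shot('wrist','w16.png');a=shot('scene','s16.png')
cv2.imwrite('pics/c16.png',np.hstack([cv2.resize(a['color'][160:400,260:520],(325,300),interpolation=2),cv2.resize(p['color'],(400,300))]))
E
```

```text
t 21.65 pos [0.5259 0.172  0.1907] f [2.95 1.18 1.12] open 0.0098 q [ 0.32  0.3  -0.03  1.24  0.    1.8 ]
x [ 0.003  0.001 -1.   ] y [0.996 0.084 0.003] ang 4.8
```

View pics/c16.png

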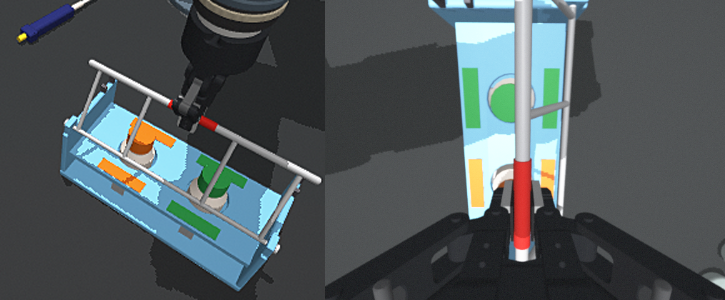

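The gate is following the fingers and has passed upright, so I'm continuing the swing.

>>> apply_moves(commands=[[-0.95,-0.08,-0.55,0,0,0],[-0.88,-0.07,-0.65,0,0,0],[-0.81,-0.06,-0.75,0,0,0],[-0.72,-0.06,-0.83,0,0,0],[-0.62,-0.05,-0.9,0,0,0]])

```text
time: 22.25
position: [0.4855, 0.1688, 0.1532]
tcp_rot: [2.936, 1.57, 1.449]
force: [-1.6, 1.3, 4.0]
opening: 0.0097
```

>>> apply_moves(commands=[[-0.52,-0.04,-0.97,0,0,0],[-0.41,-0.03,-1.02,0,0,0],[-0.3,-0.02,-1.06,0,0,0],[-0.18,-0.01,-0.8,0,0,0],[0,0,0,0,0,0]])

```text
time: 22.75
position: [0.4702, 0.1675, 0.1132]
tcp_rot: [-1.652, 1.567, -3.139]
force: [-4.9, 3.3, -0.6]
opening: 0.01
```

```bash
python3 - <<'E'
from h import *
s,M=st(); p=shot('wrist','w17.png');a=shot('scene','s17.png')
cv2.imwrite('pics/c17.png',np.hstack([cv2.resize(a['color'][160:400,260:520],(390,360),interpolation=2),cv2.resize(p['color'],(400,360))]))
E
```

```text
t 22.75 pos [0.4702 0.1675 0.1132] f [-4.89  3.26 -0.57] open 0.01 q [ 0.34  0.27 -0.29  1.02  0.    1.83]
x [-0.003 -0.    -1.   ] y [ 0.996  0.084 -0.003] ang 4.81
```

View pics/c17.png

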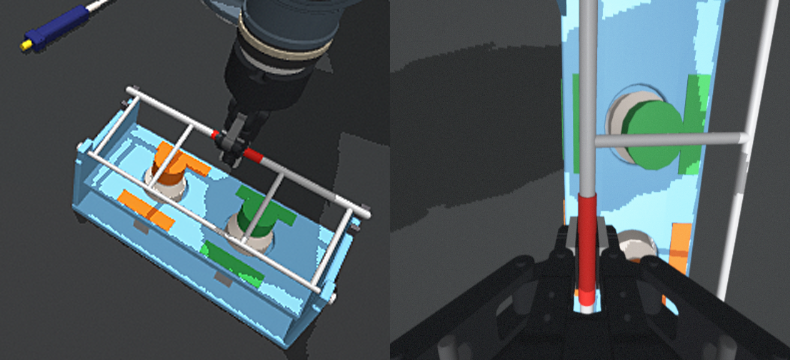

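>>> apply_moves(commands=[[0,0,-0.5,0,0,0],[0,0,-0.5,0,0,0],[0,0,0,0,0,0]])

```text
time: 23.15
position: [0.469, 0.1674, 0.1033]
tcp_rot: [-1.643, 1.565, -3.13]
force: [-9.4, 4.0, -0.7]
opening: 0.0097
```

>>> apply_moves(commands=[[0,0,-0.4,0,0,0],[0,0,0,0,0,0]])

```text
time: 23.35
position: [0.4687, 0.1674, 0.0993]
tcp_rot: [-1.641, 1.565, -3.127]
force: [-9.7, 4.1, -0.7]
opening: 0.0096
```

>>> apply_moves(commands=[[-0.2,0.1,0,0,0,0],[0,0,-0.3,0,0,0],[0,0,0,0,0,0]])

```text
time: 23.65
position: [0.4687, 0.1675, 0.0969]
tcp_rot: [-0.881, 1.568, -2.369]
force: [-4.8, -3.7, -0.1]
opening: 0.0098
```

```bash
python3 - <<'E'
from h import *
s,M=st(); p=shot('wrist','w18.png');a=shot('scene','s18.png')
cv2.imwrite('pics/c18.png',np.hstack([cv2.resize(a['color'][200:380,280:480],(400,360),interpolation=2),cv2.resize(p['color'],(400,360))]))
E
```

```text
t 23.65 pos [0.4687 0.1675 0.0969] f [-4.82 -3.71 -0.05] open 0.0098 q [ 0.34  0.28 -0.32  0.97 -0.    1.83]
x [-0.002 -0.002 -1.   ] y [ 0.997  0.083 -0.002] ang 4.77
```

View pics/c18.png

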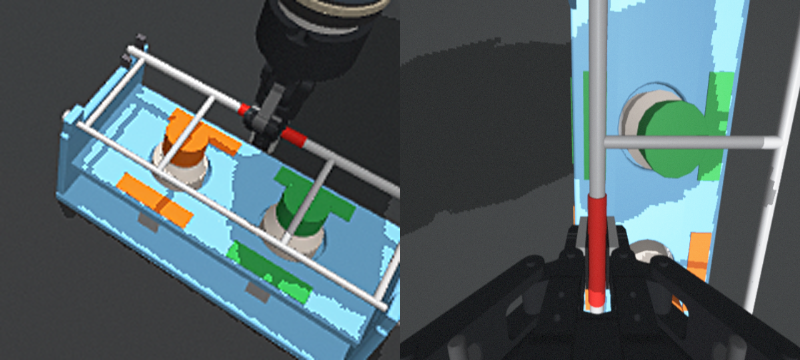

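>>> apply_moves(commands=[[0,0.04,-0.3,0,0,0],[0,0,-0.2,0,0,0],[0,0,0,0,0,0]])

```text
time: 24.05
position: [0.4687, 0.1676, 0.0938]
tcp_rot: [-0.521, 1.568, -2.009]
force: [-11.0, -7.9, 21.7]
opening: 0.0099
```

```bash
python3 - <<'E'
from capfit import *
s,M=st(); p=shot('wrist','w19.png');a=shot('scene','s19.png')
B=np.array([.5143,.1711]);yaw=.0793;ex=np.array([np.cos(yaw),np.sin(yaw),0]); ey=np.array([-np.sin(yaw),np.cos(yaw),0])
for an in (0,.05,.1,.15,.2):
    X=lambda y:np.r_[B,.117]+ex*(.055-.1*np.cos(an))+np.array([0,0,.1*np.sin(an)])+ey*y
    print(an,[proj(q,[X(y) for y in (-.143,0,.143)]).round(1).tolist() for q in (a,p)])
cv2.imwrite('pics/c19.png',cv2.resize(a['color'][210:360,290:490],(800,600),interpolation=2))
E
```

```text
t 24.05 pos [0.4687 0.1676 0.0938] f [-11.03  -7.89  21.74] open 0.0099 q [ 0.34  0.28 -0.33  0.96 -0.    1.83]
x [-0.001 -0.002 -1.   ] y [ 0.997  0.083 -0.001] ang 4.76
0 [[[344.2, 225.2], [414.3, 262.7], [498.4, 307.7]], [[273.4, 519.4], [274.3, 294.6], [276.0, -130.1]]]
0.05 [[[344.4, 223.5], [414.9, 261.0], [499.6, 306.1]], [[273.6, 530.7], [274.6, 301.2], [276.5, -143.5]]]
0.1 [[[344.6, 221.8], [415.5, 259.5], [500.8, 304.7]], [[274.2, 542.6], [275.4, 308.3], [277.9, -158.3]]]
0.15 [[[344.7, 220.3], [416.1, 258.0], [502.0, 303.3]], [[275.4, 555.1], [277.0, 315.9], [280.5, -174.8]]]
0.2 [[[344.8, 218.8], [416.6, 256.6], [503.1, 302.1]], [[277.1, 568.3], [279.4, 324.0], [284.5, -193.2]]]
```

View pics/c19.png

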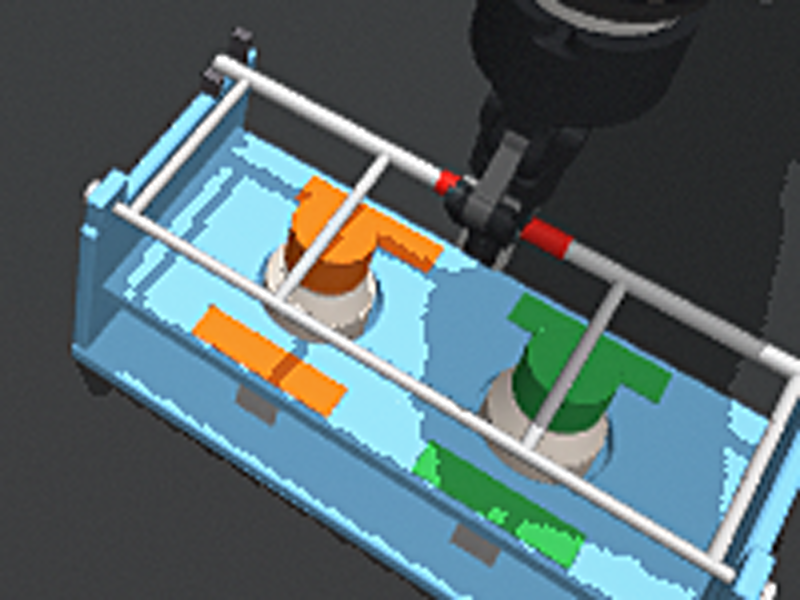

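>>> apply_moves(commands=[[-0.1,-0.05,0.2,0,0,0],[0,0,0,0,0,0],[0,0,0,0,0,0],[0,0,0,0,0,0]], claw=0.45)

```text
time: 24.55
position: [0.4688, 0.1684, 0.0942]
tcp_rot: [-0.36, 1.571, -1.847]
force: [0.0, -0.6, -0.6]
opening: 0.0383
```

>>> apply_moves(commands=[[0,0,1,0,0,0],[0,0,2,0,0,0],[0,0,4,0,0,0],[-1,0,4,0,0,0],[-3,0,3,0,0,0]])

```text
time: 25.05
position: [0.4302, 0.1687, 0.237]
tcp_rot: [1.814, 1.568, 0.326]
force: [0.6, 0.7, 1.4]
opening: 0.0382
```

>>> apply_moves(commands=[[-4,-1,1,0,0,0],[-2,-3,0,0,0,0],[-1,-4,0,0,0,0],[0,-4,0,0,0,0],[0,0,0,0,0,0]])

```text
time: 25.55
position: [0.3579, 0.0451, 0.2453]
tcp_rot: [0.878, 1.569, -0.614]
force: [0.6, 0.1, -0.7]
opening: 0.0384
```

```bash
python3 - <<'E'
from capfit import *
s,M=st(); a=shot('scene','s20.png');t=shot('top','t20.png')
B=np.array([.5143,.1711]);yaw=.0793;ex=np.array([np.cos(yaw),np.sin(yaw),0]); ey=np.array([-np.sin(yaw),np.cos(yaw),0])
for q,b in ((a,(390,240,440,285)),(t,(140,190,210,240))):
    m=cmask(q,'r',b); print(cen(m))
for an in (0,.05,.1):
    X=lambda y:np.r_[B,.117]+ex*(.055-.1*np.cos(an))+np.array([0,0,.1*np.sin(an)])+ey*y
    print(an,[proj(q,[X(y) for y in (-.143,0,.143)]).round(1).tolist() for q in (a,t)])
cv2.imwrite('pics/c20.png',np.hstack([cv2.resize(a['color'][200:400,290:520],(440,400),interpolation=2),cv2.resize(t['color'][130:250,90:250],(360,400),interpolation=2)]))
E
```

```text
t 25.55 pos [0.3579 0.0451 0.2453] f [ 0.61  0.08 -0.65] open 0.0384 q [ 0.13 -0.05 -0.31  1.31 -0.    1.62]
x [ 0.001 -0.001 -1.   ] y [0.997 0.079 0.001] ang 4.55
(array([415.25909091, 262.85909091]), 220.0)Traceback (most recent call last):
  File "<stdin>", line 5, in <module>
  File "meas.py", line 13, in cen
    M=cv2.moments(m,True); return np.array([M['m10']/M['m00'],M['m01']/M['m00']]),M['m00']
                                            ~~~~~~~~^~~~~~~~~
ZeroDivisionError: float division by zero
```

View pics/t20.png

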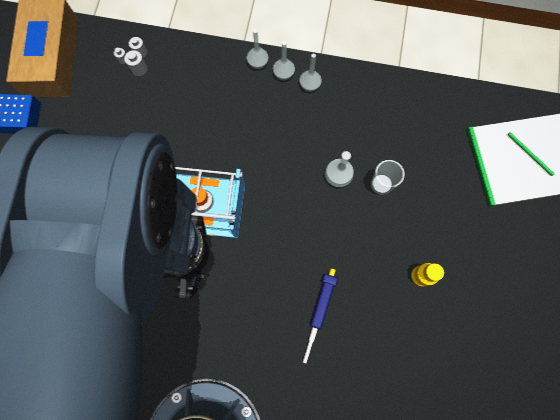

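```bash
python3 - <<'E'
import cv2
a=cv2.imread('pics/s20.png'); cv2.imwrite('pics/c21.png',cv2.resize(a[200:380,290:530],(800,600),interpolation=2))
E
```

```text
(no output)
```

View pics/c21.png

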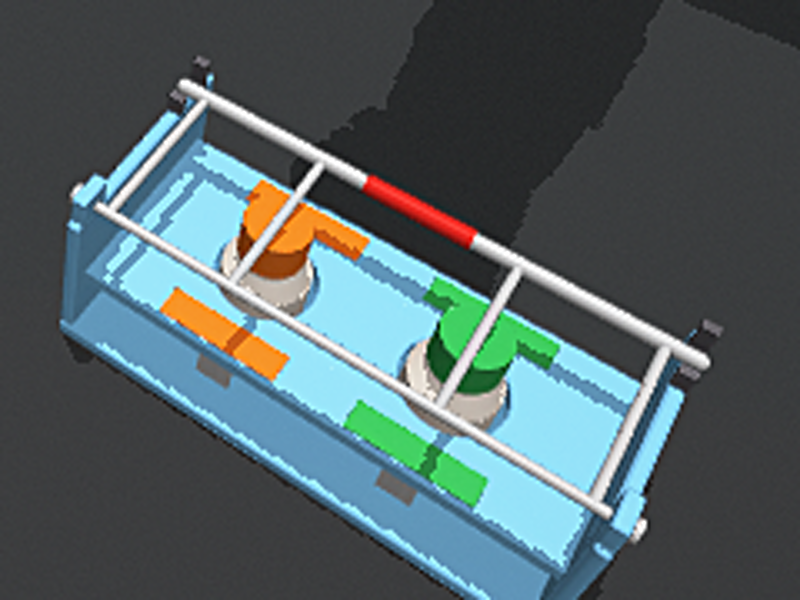

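The bar lies between the prongs at both ends, crop (185,88) and (705,362). The sleeve centre is at (415,263), against (414,263) predicted for a closed gate. Both bottles are home and the arm is clear, so I'm handing in.

```bash
python3 -c "
from bench import env
print(env.sign_off())"
```

```text
the job is handed in; nothing more can be done
None
```

The carrier is ready for transport: both bottles are snapped in and fully home, and the wire gate is closed with its bar down in the catches. I handed it in at about 25.6 s of the 72 s allowed.

- **Bottles:** The green-capped bottle went in first, then the orange-capped one; I left the all-yellow look-alike alone. Each gave way past the jaws and then stopped hard on the floor under about 35 N. Both stopped within 0.2 mm of the expected seated height.
- **Gate:** I pinched the red sleeve and swung the gate forward until it met its end stop at about 22 N. After release, the scene camera showed the sleeve within about 1 px of its closed position and the bar between the prongs at both ends.
- **Bystanders:** The flask, beaker, pipette and yellow bottle show at the same places in the final top picture. The arm was clear and reading no contact force.

**Failed check:** The last top-camera check of the sleeve failed because the arm hid it, so gate closure rests on the scene camera and the end-stop force. An earlier top-camera check of the caps failed the same way, but the wrist camera had already confirmed them.

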